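Make up two watch-repair job trays

TASK

Make up the two grey job trays. The tray with the wristwatch in it is for case work: put the flat black loupe in its small round well and the brass case clamp upright in its rectangular well. The tray with the small conical eyeglass in it is for movement work: put the round screw tin in its small round well, stand the brass movement holder in the middle of its large round seat, and set the glass dust dome over the holder with the rim down in the seat; leave the wristwatch and the eyeglass lying where they are.

Things in the scene. Friction and masses are not known exactly. Their poses are not given: they have to be found in the camera images.
- flat_loupe: flat black eye loupe, a round drum 54 mm across and 15 mm high, dark lens up, standing on the bench; origin: centre of its underside, z up
- case_clamp: small brass case clamp with a maroon upright pad, standing. Block: 22 mm along its x, y -17 to +7 mm, 21 high; pad: 18 mm along x, y -9 to -2, up to 35 mm; a small steel cross screw sticks out to y +17. Origin: underside, on the block's middle in x. Grip the block's flanks across x at about y -5 mm
- tin: flat round light-metal screw tin, open, small screws showing inside, 56 mm across and 15 mm high, in the front half of the bench (a like one far back by the drawers is no part of the job); origin: centre of its underside
- movement_holder: brass two-jaw movement holder, a round watch movement clamped on top: 46 mm along its x, 34 along y, 19 high. The jaws are plates 14 mm high, 34 long along y, at x -11 to -3 and x +14 to +22 mm, a gap between; a screw head sticks out to x -23. Origin: underside, about the middle. Grip across the 34 mm at the ends of one jaw (say x +18), below the movement
- dust_dome: clear glass dust dome, hollow and open below, 103 mm across the rim (a thin greenish bead round it), glass 56 mm high, inside 96 mm across at the rim; on top a steel knob, 22 mm across from 64 to 74 mm above the rim, top at 77 mm. Origin: centre of the rim plane; lift by the knob from above
- job_tray_1: grey moulded job tray, the one with the wristwatch lying in its large round seat; fixed; 222 mm along its y, 160 along x, 12 thick. Origin: centre of its underside. Three wells 4 mm deep (floors 8 mm above the origin): large round seat, 117 mm across, at x 0, y +40.5; small round well, 70 across, at x -33, y -65; rectangular well, 52 along x by 46 along y, at x +38, y -65
- job_tray_2: grey moulded job tray, the one with the small conical eyeglass standing in its rectangular well; fixed; 222 mm along its y, 160 along x, 12 thick. Origin: centre of its underside. Three wells 4 mm deep (floors 8 mm above the origin): large round seat, 117 mm across, at x 0, y +40.5; small round well, 70 across, at x -33, y -65; rectangular well, 52 along x by 46 along y, at x +38, y -65
- watch: steel wristwatch head without strap, pale dial up, 44 x 42 mm and 11 mm high, lying in the large seat of one tray; stays where it is. Origin: underside, about the middle
- eyeglass: small black conical eyeglass, 37 mm across at its foot and 32 mm high, standing in the rectangular well of the other tray; stays where it is. Origin: centre of its underside

How it is judged:
By the outcome, as a careful person would: the job done as asked, in the order asked, and still so for the second after the job is handed in, with the robot touching nothing.
It also fails if it takes over 118 s, if anything falls off the work surface, if the arm or the gripper's body presses on something with over 40 N, if the wrist force passes 120 N, or if a joint passes its speed limit or range.

ROBOT

A 6-joint arm with a two-finger parallel gripper is mounted at the origin on a cart in front of the work surface, level with it; the furniture and walls round the work are solid. World frame = base frame: x ahead of the robot, y to its left, z up, the work surface at z = 0. Lengths are in m, angles in rad, forces in N, time in s.
With the tool pointing down it reaches from about 0.375 to 0.9 m from the base axis. Payload 3.1 kg.
Tool frame: the origin (TCP) lies at the centre of the arm's flange, where the gripper is bolted on; the fingertips stand 182 mm ahead of it and the grasp point (between the pads) lies 164 mm ahead of it; z points along the fingers, y is the line along which they close (so a half turn about z gives the same grasp; the last joint's range is limited). The gripper opens to 87 mm and grips with 3 to 60 N. Pads are 19 mm wide; open, the fingers measure 117 mm over their backs; the gripper's body (75 mm by 190 mm) begins 51 mm behind the grasp point.
Start: joints at [1, 0.527, 1.433, -0, 1.181, -0.178], TCP at [0.239, 0.578, 0.405] pointing down, gripper open.
Joint ranges: [-3.08, 3.08], [-0.75, 2.2], [0.22, 2.44], [-1.43, 4.57], [0, 2.65], [-2.85, 2.85]. Speed limits (rad/s): [2.79, 2.79, 3.14, 3.14, 3.14, 3.14].

INTERFACE

Orientations are given as a unit quaternion [x, y, z, w].
In Python, from rig import * gives the robot as it stands.
- The arm moves only by the tool move_arm, never from a script. Its argument "commands" is a list that holds one entry, the list of rows, each a list of 6 numbers: the shift along the tool's x, y, z in units of 40 mm (1.0 is 40 mm), then the turn, a rotation vector about the tool's x, y, z in rad. A call has 1 to 12 rows; each row is the pose to reach, as a shift and turn from the pose commanded when the call began, along the tool's axes at that moment; what a row does not reach only later rows make up. A row lasts 1/8 s, in which the tool goes at most 62.5 mm and 10.7 degrees, less where a joint would pass 70% of its speed; a pose out of reach is approached as far as the arm can. A call with a gripper value outside its range is refused whole. "claw" is the closure, from -1 (fully open) to 1 (shut), so that 0 is half open, set as the call begins (left out, the last holds). The fingers move at their own pace and stop on an object; "squeeze" is the grip in N (left out, the last holds). Time passes only in rows, so rows that repeat a pose let the fingers close. It gives the time, the measured TCP pose, the force, the opening and the grip force at its end, in the units of the state.
- get_obs(): the state, without advancing time (a new reading comes with each control period).
- camera(name): name is "side" or "top" or "wrist"; returns a dict with "pixels" (480x640x3 uint8, blue, green, red), "range_z" (480x640 float32, m along the optical axis (not along the pixel's ray), 0 where there is no reading), "camera_matrix" (3x3 intrinsics, pixels), "extrinsics" (4x4, takes a point from world to camera coordinates). Camera axes: x right, y up, looking along -z (the intrinsics and any distortion apply to the point x, -y, -z); pixel columns grow to the right and rows downward; lengths in m; the calibration is good to about 2 mm. A picture is of the moment at which its call begins.
- hand_in(): hands the job in; it is judged then, once.
The state is a dict: "time": time; "q": joint angles; "joint_velocities": joint speeds; "joint_torque": joint torques, N m; "position": TCP position; "tool_rot": TCP orientation; "ft_force": force on the tool from outside, world axes, zero at the start; "moment": the same for the moment, N m; "grip_width": finger opening in m; "grip_force": force on a finger pad.
Only numpy, scipy, OpenCV 4.12 (cv2) and the standard library are available. Lean on these libraries where they do the work, as an engineer would, in place of code of your own. Each camera call takes 0.05 s, during which the arm holds its last target. There are 200 camera calls.

## Working session

There is one attempt and no reset: what is moved stays moved. The work goes in short steps, Python scripts to look and compute and a tool call to move; the robot and the scene stay as the last step left them, time stands still between calls to the robot, and variables do not carry over. Pictures are saved under pics/ and viewed, at most 14 in all, crops included, and the job is handed in when it is done.

Besides the shell and the picture viewer there is one more tool, called as a command line: name --argument value ..., lists and objects as JSON in quotes. move_arm: Moves the arm, as the interface text tells. Its arguments: {"type":"object","properties":{"commands":{"type":"array","items":{"type":"array","items":{"type":"array","items":{"type":"number"}}}},"claw":{"type":"number"},"squeeze":{"type":"number"}},"required":["commands"]}

```bash
mkdir -p pics && ls && cat > h.py <<'E'
import numpy as np, cv2
from rig import *
from scipy.spatial.transform import Rotation as R
def snap(n):
    d=camera(n); np.savez(f'{n}.npz',**d); return d
def load(n): return dict(np.load(f'{n}.npz'))
def ray(d,u,v):
    K=d['camera_matrix'];E=d['extrinsics']
    c=np.array([(u-K[0,2])/K[0,0],-(v-K[1,2])/K[1,1],-1.0])
    return -E[:3,:3].T@E[:3,3], E[:3,:3].T@c
def onz(d,u,v,z):
    o,r=ray(d,u,v); return o+r*(z-o[2])/r[2]
def cloud(d):
    K=d['camera_matrix'];E=d['extrinsics'];Z=d['range_z']
    v,u=np.mgrid[:Z.shape[0],:Z.shape[1]]
    P=np.stack([(u-K[0,2])/K[0,0]*Z,-(v-K[1,2])/K[1,1]*Z,-Z],-1)
    W=(P-E[:3,3])@E[:3,:3]; W[Z==0]=np.nan; return W
def proj(d,p):
    c=d['extrinsics'][:3,:3]@np.asarray(p)+d['extrinsics'][:3,3]; K=d['camera_matrix']
    return K[0,0]*c[0]/-c[2]+K[0,2], K[1,1]*-c[1]/-c[2]+K[1,2]
E
python3 - <<'E'
from h import *
for n in('top','side'):
    d=snap(n); cv2.imwrite(f'pics/{n}0.png',d['pixels']); o,_=ray(d,320,240); print(n,list(d),o,d['camera_matrix'],onz(d,320,240,0))
print(get_obs())
E
```

```text
pics
top ['pixels', 'range_z', 'camera_matrix', 'extrinsics'] [ 0.4167139  -0.03189044  1.47248725] [[572.25491309   0.         318.2483074 ]
 [  0.         572.25491309 234.10306586]
 [  0.           0.           1.        ]] [ 0.55531007 -0.02648884  0.        ]
side ['pixels', 'range_z', 'camera_matrix', 'extrinsics'] [ 0.30925736 -1.11155107  0.45211776] [[559.6703866    0.         315.74184155]
 [  0.         559.6703866  239.76279092]
 [  0.           0.           1.        ]] [5.63618401e-01 3.39666405e-02 5.55111512e-17]
{'time': 0.1, 'q': array([ 1.00049976e+00,  5.28351911e-01,  1.43375167e+00, -2.40740559e-05,
        1.18140076e+00, -1.78484782e-01]), 'joint_velocities': array([ 0.00086225, -0.00264746, -0.0041591 , -0.00055372,  0.00192898,
        0.0003059 ]), 'joint_torque': array([-1.77476732e-04, -4.40982485e+01, -1.77150267e+01,  6.34399289e-02,
        5.34471392e-02, -5.67817528e-05]), 'position': array([0.23846454, 0.57739058, 0.40388939]), 'tool_rot': array([ 1.94650599e-01,  9.80872179e-01, -8.93706479e-04, -3.39197831e-04]), 'ft_force': array([-0.24841976,  0.71211828, -0.5275955 ]), 'moment': array([-0.02627715,  0.02341024, -0.02681215]), 'grip_force': 0.0, 'grip_width': 0.08709735852409682}
```

View pics/top0.png

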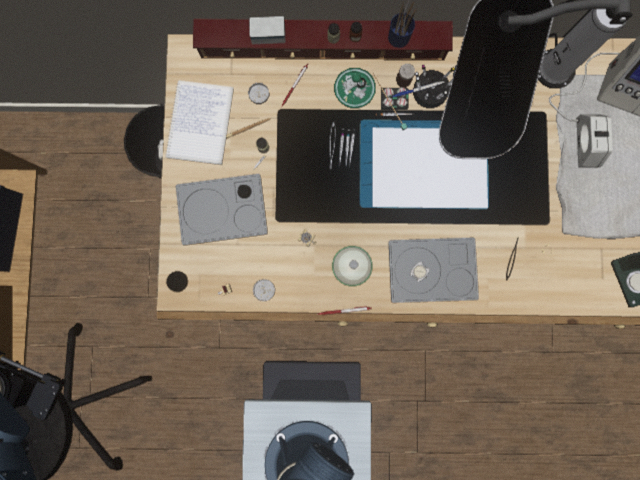

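View pics/side0.png

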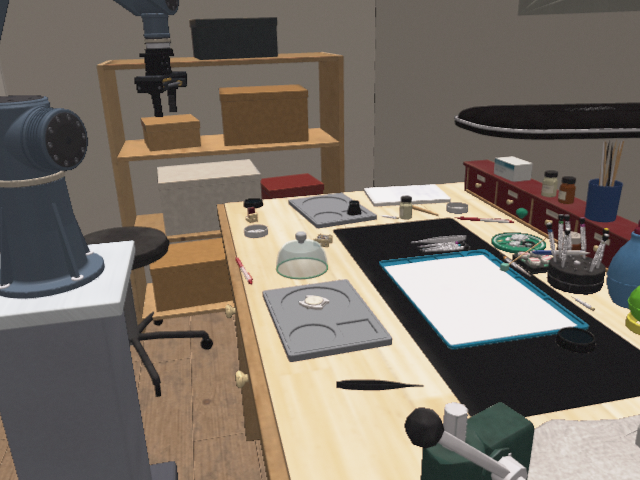

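The top view shows tray 1 (watch) at about (433,270), tray 2 (eyeglass) at (222,209), a black drum at (177,281), the clamp at (227,289), the tin at (264,290), the holder at (307,238) and the dome at (352,266). The side view shows the same things, plus a black ring on the mat at (576,340) that needs telling apart from the loupe.

```bash
cat > m.py <<'E'
from h import *
d=load('top');W=cloud(d);s=load('side');Ws=cloud(s)
for n,u,v,z in[('loupe',177,281,.015),('clamp',227,289,.02),('tin',264,290,.015),('holder',307,238,.015),('dome',352,266,.0),('knob',352,265,.075),('t1',433,270,.01),('t2',222,209,.01),('eyeg',245,191,.03)]:
    print(n,onz(d,u,v,z).round(3),W[v-1:v+2,u-1:u+2,2].round(3).ravel())
print('ring',onz(s,576,340,.01).round(3),onz(s,556,340,.01).round(3),onz(s,596,340,.01).round(3),Ws[336:346:3,560:596:8].round(3))
# trays: depth/colour masks
hsv=cv2.cvtColor(d['pixels'],cv2.COLOR_BGR2HSV)
m=((hsv[...,1]<40)&(hsv[...,2]>90)&(hsv[...,2]<190)).astype(np.uint8)
m=cv2.morphologyEx(m,cv2.MORPH_CLOSE,np.ones((5,5)))
m=cv2.morphologyEx(m,cv2.MORPH_OPEN,np.ones((5,5)))
for c in cv2.findContours(m,cv2.RETR_EXTERNAL,cv2.CHAIN_APPROX_NONE)[0]:
    (cx,cy),wh,a=cv2.minAreaRect(c)
    if 3000<cv2.contourArea(c)<9000:
        P=np.array([onz(d,*p,.012) for p in cv2.boxPoints(((cx,cy),wh,a))]); print('tray?',(cx,cy),wh,P.round(3).tolist(),P.mean(0))
top=d['pixels']
cv2.imwrite('pics/crop1.png',cv2.resize(top[160:320,150:490],None,fx=2.35,fy=2.35,interpolation=cv2.INTER_CUBIC))
E
python3 m.py
```

```text
loupe [0.445 0.336 0.015] [0.011 0.019 0.01  0.01  0.011 0.011 0.011 0.014 0.019]
clamp [0.427 0.207 0.02 ] [0.024 0.026 0.019 0.032 0.022 0.018 0.035 0.021 0.026]
tin [0.425 0.114 0.015] [ 0.004  0.008 -0.005  0.004  0.008  0.005  0.004  0.001 -0.004]
holder [0.559 0.007 0.015] [0.014 0.015 0.013 0.015 0.011 0.012 0.018 0.018 0.015]
dome [ 0.489 -0.109  0.   ] [0.077 0.072 0.08  0.074 0.079 0.075 0.076 0.074 0.074]
knob [ 0.488 -0.106  0.075] [0.082 0.076 0.076 0.077 0.072 0.08  0.074 0.079 0.075]
t1 [ 0.481 -0.315  0.01 ] [0.001 0.002 0.007 0.005 0.007 0.006 0.009 0.009 0.006]
t2 [0.632 0.228 0.01 ] [0.009 0.003 0.008 0.009 0.014 0.005 0.009 0.009 0.006]
eyeg [0.676 0.166 0.03 ] [0.035 0.034 0.036 0.038 0.038 0.035 0.039 0.035 0.031]
ring [ 0.827 -0.496  0.01 ] [ 0.799 -0.489  0.01 ] [ 0.854 -0.504  0.01 ] [[[ 0.802 -0.492  0.018]
  [ 0.816 -0.491  0.015]
  [ 0.828 -0.494  0.015]
  [ 0.84  -0.496  0.015]
  [ 0.848 -0.502  0.017]]

 [[ 0.802 -0.493  0.014]
  [ 0.812 -0.497  0.014]
  [ 0.824 -0.5    0.014]
  [ 0.832 -0.505  0.016]
  [ 0.846 -0.505  0.014]]

 [[ 0.801 -0.495  0.01 ]
  [ 0.805 -0.507  0.017]
  [ 0.816 -0.51   0.016]
  [ 0.829 -0.51   0.015]
  [ 0.837 -0.517  0.017]]

 [[ 0.8   -0.498  0.007]
  [ 0.805 -0.508  0.012]
  [ 0.813 -0.514  0.014]
  [ 0.821 -0.52   0.017]
  [ 0.837 -0.517  0.012]]]
tray? (433.1274719238281, 269.6272888183594) (63.03060531616211, 87.9185562133789) [[0.557, -0.201, 0.012], [0.567, -0.426, 0.012], [0.407, -0.429, 0.012], [0.396, -0.206, 0.012]] [ 0.48188361 -0.31539658  0.012     ]
tray? (220.54551696777344, 208.9940948486328) (61.320281982421875, 86.6637954711914) [[0.696, 0.355, 0.012], [0.727, 0.132, 0.012], [0.569, 0.109, 0.012], [0.538, 0.328, 0.012]] [0.63229903 0.23095865 0.012     ]
```

View pics/crop1.png

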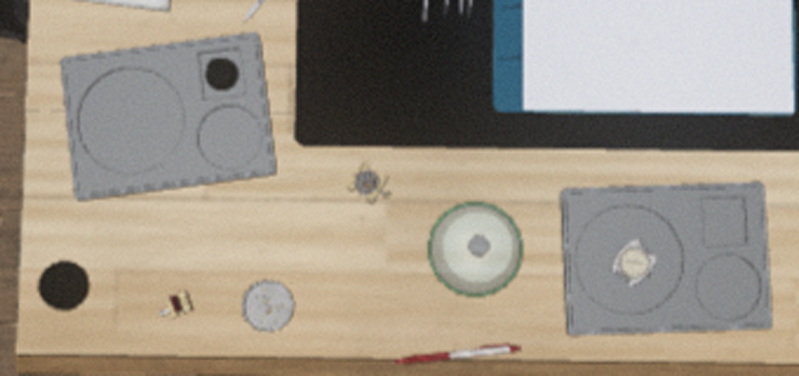

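The crop confirms a loupe-sized black drum at (63,285), the clamp at (178,304), the tin at (268,305), the holder at (367,182), the dome at (476,248), and both trays with their large seat on the left. The ring on the mat is at radius 0.97 m, so it is out of reach and not the loupe on the bench. Next I'll check the wrist camera geometry.

```bash
cat >> h.py <<'E'
def go(x,y,z,yaw=None):
    """print shift (units) and turn from the measured pose to a tool-down pose with tool-y azimuth yaw (deg)"""
    o=get_obs(); M=R.from_quat(o['tool_rot']); ya=M.as_matrix()[:,1]; cur=np.degrees(np.arctan2(ya[1],ya[0]))
    if yaw is None: yaw=cur
    yaw=cur+(yaw-cur+90)%180-90; a=np.radians(yaw)
    T=np.array([[-np.sin(a),np.cos(a),0],[np.cos(a),np.sin(a),0],[0,0,-1]])
    # columns x,y,z of tool
    T=np.array([[-np.sin(a),np.cos(a),0],[np.cos(a),np.sin(a),0],[0,0,-1.]])
    sh=M.inv().apply(np.array([x,y,z])-o['position'])/.04
    rv=(M.inv()*R.from_matrix(T)).as_rotvec()
    print('row',sh.round(3).tolist(),rv.round(3).tolist(),'| t',round(o['time'],2),'pos',o['position'].round(4),'yaw',cur.round(1),'q',o['q'].round(2),'w',round(o['grip_width'],4),'g',round(o['grip_force'],1))
E
python3 - <<'E'
from h import *
d=snap('wrist');o=get_obs();M=R.from_quat(o['tool_rot'])
c,r=ray(d,320,240);E=d['extrinsics']
print('cam in tool',M.inv().apply(c-o['position']),'axis',M.inv().apply(-E[2,:3]),'right',M.inv().apply(E[0,:3]),d['camera_matrix'])
go(.43,.25,.40,40)
E
```

```text
cam in tool [ 0.07666789 -0.00062787  0.02053862] axis [-2.76820883e-01 -6.49846917e-04  9.60921317e-01] right [7.01175464e-04 9.99999368e-01 8.78268077e-04] [[383.38973543   0.         313.74935288]
 [  0.         383.38973543 242.2063834 ]
 [  0.           0.           1.        ]]
row [-7.551, -5.737, 0.107] [-0.002, 0.0, 0.481] | t 0.15 pos [0.2385 0.5774 0.404 ] yaw 67.6 q [ 1.    0.53  1.43  0.    1.18 -0.18] w 0.0869 g 0.0
```

move_arm --commands '[[[-1.2,-0.9,0,0,0,0.1],[-2.4,-1.8,0,0,0,0.2],[-3.6,-2.7,0,0,0,0.3],[-4.8,-3.6,0,0,0,0.4],[-6,-4.6,0,0,0,0.48],[-7.55,-5.74,0.1,0,0,0.48],[-7.55,-5.74,0.1,0,0,0.48],[-7.55,-5.74,0.1,0,0,0.48],[-7.55,-5.74,0.1,0,0,0.48]]]' --claw -1

```text
time: 1.27
position: [0.4293, 0.2511, 0.4006]
tool_rot: [0.422, 0.907, -0.0, -0.0]
ft_force: [-0.6, 0.1, -0.1]
grip_width: 0.0872
grip_force: 0.0
```

```bash
python3 - <<'E'
from h import *
d=snap('wrist'); cv2.imwrite('pics/w1.png',d['pixels'])
go(.445,.336,.25,20)
for n,p in dict(loupe=(.445,.336,.015),clamp=(.427,.207,.02),tin=(.425,.114,.015)).items(): print(n,proj(d,p))
E
```

```text
row [1.359, 1.669, 3.768] [-0.0, -0.001, 0.352] | t 1.32 pos [0.4292 0.2514 0.4007] yaw 40.2 q [ 0.3   0.36  1.75  0.    1.03 -0.4 ] w 0.087 g 0.0
loupe (np.float64(386.6693508595955), np.float64(156.13392840157064))
clamp (np.float64(284.1398187662127), np.float64(247.0855052894194))
tin (np.float64(227.04009883890643), np.float64(309.65352343310286))
```

View pics/w1.png

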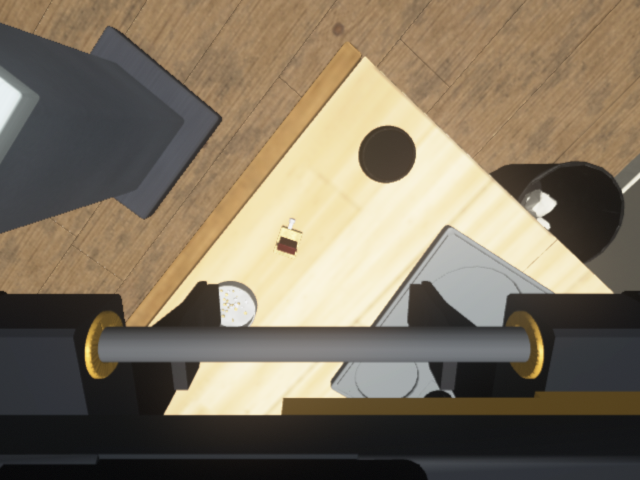

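The wrist view shows the loupe at (387,154), the clamp at (289,238) with its screw pointing up the image and maroon pad below, and part of the tin at (237,305). I'll measure the loupe and clamp.

```bash
cat >> h.py <<'E'
def blob(d,mask,z,near,r=60):
    """contour of the mask blob nearest pixel 'near'; its points cast on plane z"""
    best=None
    for c in cv2.findContours(mask.astype(np.uint8),cv2.RETR_EXTERNAL,cv2.CHAIN_APPROX_NONE)[0]:
        if cv2.contourArea(c)<25: continue
        dist=np.hypot(*(c[:,0].mean(0)-near))
        if dist<r and (best is None or cv2.contourArea(c)>cv2.contourArea(best)): best=c
    return np.array([onz(d,*p,z) for p in best[:,0]]),best
def circ(P):
    (x,y),r=cv2.minEnclosingCircle(P[:,:2].astype(np.float32)); A=np.c_[2*P[:,:2],np.ones(len(P))]
    s=np.linalg.lstsq(A,(P[:,:2]**2).sum(1),rcond=None)[0]
    return np.round([s[0],s[1],2*np.sqrt(s[2]+s[0]**2+s[1]**2)],4), np.round([x,y,2*r],4)
E
python3 - <<'E'
from h import *
d=load('wrist');px=d['pixels'];hsv=cv2.cvtColor(px,cv2.COLOR_BGR2HSV);W=cloud(d)
P,c=blob(d,hsv[...,2]<75,.015,(387,154)); print('loupe',circ(P)); print(cv2.minEnclosingCircle(c),W[154,387])
print('bench z',np.nanmedian(W[180:220,310:340,2]))
reg=W[205:270,260:320]; 
for lo,hi in((.005,.012),(.012,.017),(.017,.025),(.028,.045)):
    q=reg[(reg[...,2]>lo)&(reg[...,2]<hi)]
    if len(q)>5:
        (c0,wh,a)=cv2.minAreaRect(q[:,:2].astype(np.float32)); print(lo,hi,len(q),q.mean(0).round(4),np.round(c0,4),np.round(wh,4),round(a,1))
g=px[205:270,260:320]; cv2.imwrite('pics/cl.png',cv2.resize(g,None,fx=8,fy=8,interpolation=cv2.INTER_CUBIC))
E
```

```text
loupe (array([0.4405, 0.3421, 0.0367]), array([0.444 , 0.3395, 0.0446]))
((388.2313537597656, 151.82835388183594), 24.4729061126709) [0.44410471 0.33770273 0.01387498]
bench z -0.00040255493304253593
0.005 0.012 294 [0.4235 0.2186 0.0083] [0.4241 0.2194] [0.0218 0.0274] 21.0
0.012 0.017 28 [0.4261 0.213  0.0143] [0.4274 0.2107] [0.0211 0.0079] 21.5
0.017 0.025 142 [0.4289 0.2058 0.0209] [0.4289 0.2068] [0.0217 0.0158] 20.9
0.028 0.045 173 [0.4272 0.2115 0.0341] [0.4276 0.2108] [0.0178 0.0075] 20.8
```

View pics/cl.png

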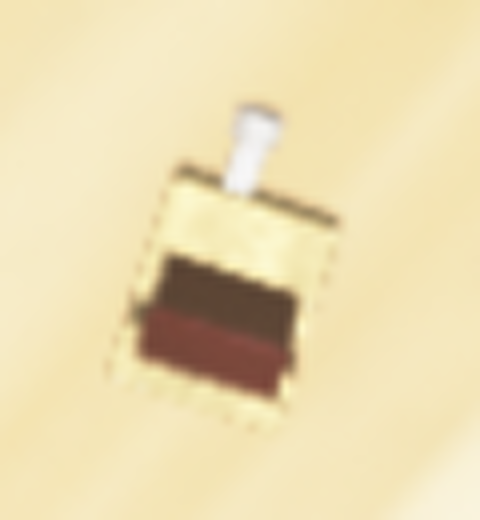

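The clamp crop shows the screw at the top (255,130), the brass block, and the maroon pad at (215,345); its x axis lies at about 21°. I'll fix the loupe centre by depth.

```bash
python3 - <<'E'
from h import *
d=load('wrist');W=cloud(d)
def top(d,near,lo,hi,r=45):
    W=cloud(d); m=((W[...,2]>lo)&(W[...,2]<hi)); k=np.zeros(m.shape,np.uint8); cv2.circle(k,near,r,1,-1)
    m=cv2.morphologyEx((m&(k>0)).astype(np.uint8),cv2.MORPH_OPEN,np.ones((3,3))); c=max(cv2.findContours(m,0,1)[0],key=cv2.contourArea)[:,0]
    P=np.array([W[v,u] for u,v in c]); return circ(P),P[:,2].mean()
print(top(d,(387,154),.008,.03))
print(circ(blob(d,d['pixels'].max(2)<110,.015,(387,154))[0]),d['pixels'][150:160:4,330:440:8].max(2))
go(.444,.337,.23,21)
E
```

```text
((array([0.4452, 0.3373, 0.0506]), array([0.4456, 0.3374, 0.0524])), np.float64(0.012015568222751261))
(array([0.4438, 0.3372, 0.0507]), array([0.4441, 0.3369, 0.0523])) [[243 243 242 243  75  72  72  72  70  72  73 248 248 248]
 [243 243 242 245  77  73  72  71  72  73  74 248 248 248]
 [243 243 243 246  77  73  73  73  75  74  75 248 248 248]]
row [1.394, 1.666, 4.268] [-0.0, -0.001, 0.335] | t 1.32 pos [0.4292 0.2514 0.4007] yaw 40.2 q [ 0.3   0.36  1.75  0.    1.03 -0.4 ] w 0.087 g 0.0
```

move_arm --commands '[[[1.0,1.2,1.0,0,0,0.17],[1.4,1.67,2.0,0,0,0.33],[1.4,1.67,3.4,0,0,0.33],[1.4,1.67,4.4,0,0,0.33],[1.4,1.67,5.0,0,0,0.33],[1.4,1.67,5.3,0,0,0.33],[1.4,1.67,5.3,0,0,0.33],[1.4,1.67,5.3,0,0,0.33]]]' --claw -1

```text
time: 2.33
position: [0.4454, 0.3365, 0.1898]
tool_rot: [0.565, 0.825, 0.001, 0.001]
ft_force: [0.1, -0.1, 0.0]
grip_width: 0.087
grip_force: 0.0
```

move_arm --commands '[[[0,0,0,0,0,0],[0,0,0,0,0,0],[0,0,0,0,0,0],[0,0,0,0,0,0],[0,0,0,0,0,0],[0,0,0,0,0,0]]]' --claw 0.6 --squeeze 15

```text
time: 3.08
position: [0.4453, 0.336, 0.1888]
tool_rot: [0.565, 0.825, 0.0, 0.0]
ft_force: [1.2, -0.7, 1.3]
grip_width: 0.0509
grip_force: 14.9
```

```bash
python3 - <<'E'
from h import *
go(.445,.336,.36,20.7)
go(.46,-.25,.40,2.7)
E
```

```text
row [0.003, -0.005, -4.279] [0.0, 0.0, 0.008] | t 3.08 pos [0.4453 0.336  0.1888] yaw 21.1 q [ 0.45  0.77  1.74 -0.    0.63  0.08] w 0.0509 g 14.9
row [-13.796, -4.94, -5.28] [0.0, -0.0, 0.322] | t 3.08 pos [0.4453 0.336  0.1888] yaw 21.1 q [ 0.45  0.77  1.74 -0.    0.63  0.08] w 0.0509 g 14.9
```

move_arm --commands '[[[0,0,-1.4,0,0,0],[0,0,-2.8,0,0,0],[-1,-0.36,-4,0,0,0.03],[-2.4,-0.86,-4.3,0,0,0.06],[-3.8,-1.36,-4.5,0,0,0.1],[-5.2,-1.86,-4.8,0,0,0.15],[-6.6,-2.36,-5.2,0,0,0.2],[-8,-2.86,-5.3,0,0,0.25],[-9.4,-3.36,-5.3,0,0,0.3],[-10.8,-3.87,-5.3,0,0,0.32],[-12.2,-4.37,-5.3,0,0,0.32],[-13.8,-4.94,-5.3,0,0,0.32]]]'

```text
time: 4.58
position: [0.4593, -0.2464, 0.4005]
tool_rot: [0.69, 0.724, 0.0, -0.001]
ft_force: [1.4, 1.1, -0.3]
grip_width: 0.0511
grip_force: 14.8
```

move_arm --commands '[[[0,0,0,0,0,0],[0,0,0,0,0,0]]]'

```text
time: 4.82
position: [0.4592, -0.2443, 0.4001]
tool_rot: [0.69, 0.724, 0.0, -0.001]
ft_force: [-0.3, 1.3, -0.4]
grip_width: 0.051
grip_force: 14.8
```

```bash
python3 - <<'E'
from h import *
d=snap('wrist'); cv2.imwrite('pics/w2.png',d['pixels'])
go(.46,-.25,.40,2.7)
for p in ((.452,-.3815,.012),(.48,-.275,.01)): print(proj(d,p))
E
```

```text
row [-0.162, 0.01, 0.005] [-0.002, -0.002, 0.002] | t 4.88 pos [ 0.4593 -0.2436  0.4002] yaw 2.8 q [-0.7   0.39  1.7   0.    1.05 -0.75] w 0.0509 g 14.8
(np.float64(302.384243899759), np.float64(337.95654911550906))
(np.float64(334.5869965065445), np.float64(243.65334371383418))
```

View pics/w2.png

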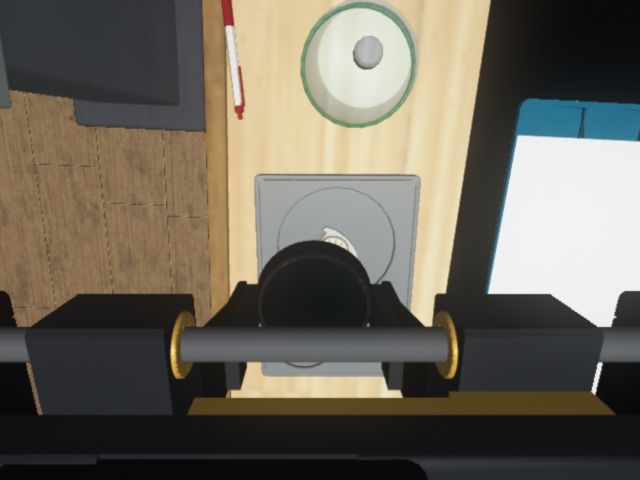

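The wrist view shows tray 1 with corners at about (257,177) and (418,177) and its far edge at row 376, the watch in the seat at (337,240), and the held loupe at (314,298). I'll fit the edges.

```bash
cat >> h.py <<'E'
def edge(d,seeds,z=.012,vert=True,half=14):
    """strongest gradient near each seed pixel, across the edge; returns fitted line (point, direction) on plane z"""
    g=cv2.GaussianBlur(cv2.cvtColor(d['pixels'],cv2.COLOR_BGR2HSV)[...,1].astype(np.float32),(3,3),0)
    P=[]
    for u,v in seeds:
        s=g[v,u-half:u+half+1] if vert else g[v-half:v+half+1,u]
        G=np.abs(np.diff(s)); k=G.argmax(); w=G[max(k-1,0):k+2]; kk=(w*np.arange(max(k-1,0),max(k-1,0)+len(w))).sum()/w.sum()+.5-half
        P.append(onz(d,u+kk,v,z)[:2] if vert else onz(d,u,v+kk,z)[:2])
    P=np.array(P,np.float32); vx,vy,x,y=cv2.fitLine(P,cv2.DIST_HUBER,0,.001,.001).ravel()
    n=np.array([-vy,vx]); r=(P-[x,y])@n
    return np.array([x,y]),np.array([vx,vy]),np.abs(r).max()
E
python3 - <<'E'
from h import *
d=load('wrist')
L=edge(d,[(257,v) for v in range(190,290,6)]);Rr=edge(d,[(417,v) for v in range(190,280,6)])
T=edge(d,[(u,177) for u in range(265,410,6)],vert=False);B=edge(d,[(u,376) for u in range(300,380,6)],vert=False)
for n,e in zip('LRTB',(L,Rr,T,B)): print(n,e[0].round(4),np.degrees(np.arctan2(e[1][1],e[1][0])).round(2),e[2].round(4))
yv=L[1]*np.sign(L[1][1])+Rr[1]*np.sign(Rr[1][1]); yv/=np.linalg.norm(yv); xv=np.array([yv[1],-yv[0]])
print('wid',(Rr[0]-L[0])@xv,'len',(T[0]-B[0])@yv)
X=((Rr[0]+L[0])/2)@xv; Yt=T[0]@yv-.111; Yb=B[0]@yv+.111
for Y in(Yt,Yb): print('origin',X*xv+Y*yv)
print('yaw',np.degrees(np.arctan2(yv[1],yv[0]))-90)
E
```

```text
L [ 0.4019 -0.2773] -87.39 0.0095
R [ 0.5596 -0.256 ] -87.4 0.0002
T [ 0.4829 -0.2057] 2.62 0.0004
B [ 0.4918 -0.4265] 2.68 0.0005
wid 0.15852764 len 0.22089641
origin [ 0.4829944  -0.31684738]
origin [ 0.48294425 -0.31574494]
yaw 2.6044312
```

```bash
python3 - <<'E'
from h import *
go(.453,-.384,.1975,2.6)
E
```

```text
row [-3.51, -0.322, 5.061] [-0.002, -0.002, 0.004] | t 4.88 pos [ 0.4593 -0.2436  0.4002] yaw 2.8 q [-0.7   0.39  1.7   0.    1.05 -0.75] w 0.0509 g 14.8
```

move_arm --commands '[[[-1.3,-0.1,0.6,0,0,0],[-2.6,-0.25,1.4,0,0,0],[-3.51,-0.32,2.4,0,0,0],[-3.51,-0.32,3.6,0,0,0],[-3.51,-0.32,4.4,0,0,0],[-3.51,-0.32,4.8,0,0,0],[-3.51,-0.32,4.8,0,0,0],[-3.51,-0.32,4.8,0,0,0]]]'

```text
time: 5.88
position: [0.4547, -0.3855, 0.2102]
tool_rot: [0.689, 0.725, -0.0, 0.001]
ft_force: [0.3, -0.9, -1.5]
grip_width: 0.0509
grip_force: 14.8
```

```bash
python3 - <<'E'
from h import *
go(.453,-.384,.1972,2.6)
E
```

```text
row [0.04, -0.04, 0.324] [0.002, 0.002, 0.005] | t 5.88 pos [ 0.4547 -0.3855  0.2102] yaw 2.9 q [-0.89  0.76  1.64  0.    0.74 -0.94] w 0.0509 g 14.8
```

Lower, release, then rise.

move_arm --commands '[[[0.04,-0.04,0.18,0,0,0],[0.04,-0.04,0.3,0,0,0],[0.04,-0.04,0.31,0,0,0],[0.04,-0.04,0.31,0,0,0]]]'

```text
time: 6.38
position: [0.4522, -0.3841, 0.1968]
tool_rot: [0.69, 0.724, 0.0, 0.0]
ft_force: [-0.7, 1.2, 3.6]
grip_width: 0.051
grip_force: 15.1
```

move_arm --commands '[[[0,0,0,0,0,0],[0,0,0,0,0,0],[0,0,0,0,0,0],[0,0,0,0,0,0],[0,0,-1,0,0,0],[0,0,-2,0,0,0],[0,0,-3.5,0,0,0],[0,0,-4.8,0,0,0],[-1,0,-4.8,0,0,0],[-1,0,-4.8,0,0,0]]]' --claw -1

```text
time: 7.62
position: [0.4542, -0.4262, 0.3896]
tool_rot: [0.69, 0.724, -0.001, 0.002]
ft_force: [-0.9, -0.4, -0.7]
grip_width: 0.0869
grip_force: 0.0
```

```bash
python3 - <<'E'
from h import *
d=snap('wrist'); px=d['pixels']
o=np.radians(2.6);c=np.array([.4530,-.3827])
u,v=map(int,proj(d,(*c,.023))); print(u,v)
P,_=blob(d,px.max(2)<100,.023,(u,v)); print('loupe',circ(P),'z',np.nanmedian(cloud(d)[v-10:v+10,u-10:u+10,2]))
cv2.imwrite('pics/w3.png',px)
go(.4274+.015,.2112,.40,21)
E
```

```text
315 167
loupe (array([ 0.451 , -0.3818,  0.0513]), array([ 0.4509, -0.3817,  0.0524])) z 0.020719638499083246
row [15.892, 0.47, -0.291] [0.0, 0.0, -0.319] | t 7.67 pos [ 0.4539 -0.4247  0.3884] yaw 2.7 q [-0.93  0.54  1.46  0.    1.14 -0.98] w 0.0872 g 0.0
```

View pics/w3.png

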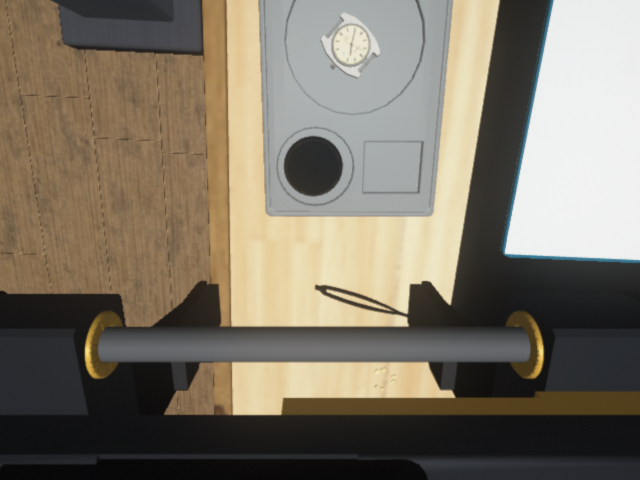

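The loupe lies flat and centred in its round well at (313,166); the rectangular well is at (392,167). Next is the clamp.

move_arm --commands '[[[1.5,0,0,0,0,-0.03],[3,0.05,0,0,0,-0.06],[4.5,0.1,0,0,0,-0.1],[6,0.1,0,0,0,-0.14],[7.5,0.1,0,0,0,-0.18],[9,0.1,0,0,0,-0.22],[10.5,0.1,0,0,0,-0.26],[12,0.1,0,0,0,-0.3],[13.5,0.1,0,0,0,-0.32],[15,0.1,0,0,0,-0.32],[15.9,0.1,0,0,0,-0.32],[15.9,0.1,0,0,0,-0.32]]]'

```text
time: 9.18
position: [0.4254, 0.2137, 0.3876]
tool_rot: [0.563, 0.826, -0.001, -0.001]
ft_force: [-0.1, 0.1, -0.9]
grip_width: 0.0871
grip_force: 0.0
```

```bash
python3 - <<'E'
from h import *
d=load('wrist');print('rect',onz(d,392,167,.012),'expected .5239 -.3795')
go(.4274,.2112,.190,21)
E
```

```text
rect [ 0.52363166 -0.37993479  0.012     ] expected .5239 -.3795
row [-0.079, 0.034, 4.94] [-0.002, -0.001, 0.008] | t 9.18 pos [0.4254 0.2137 0.3876] yaw 21.4 q [ 0.23  0.35  1.82  0.    0.97 -0.14] w 0.0871 g 0.0
```

move_arm --commands '[[[-0.08,0.03,1.4,0,0,0],[-0.08,0.03,2.8,0,0,0],[-0.08,0.03,3.6,0,0,0],[-0.08,0.03,3.6,0,0,0],[-0.08,0.03,3.6,0,0,0]]]' --claw -0.3

```text
time: 9.8
position: [0.4295, 0.2084, 0.2451]
tool_rot: [0.566, 0.825, 0.0, 0.0]
ft_force: [0.8, -0.8, -0.8]
grip_width: 0.0575
grip_force: 0.0
```

```bash
python3 - <<'E'
from h import *
go(.4274,.2112,.190,21)
E
```

```text
row [0.084, -0.025, 1.376] [0.0, 0.0, 0.002] | t 9.8 pos [0.4295 0.2084 0.2451] yaw 21.1 q [ 0.22  0.61  1.93 -0.    0.6  -0.15] w 0.0575 g 0.0
```

move_arm --commands '[[[0.06,-0.02,0.6,0,0,0],[0.06,-0.02,1.1,0,0,0],[0.06,-0.02,1.36,0,0,0],[0.06,-0.02,1.37,0,0,0],[0.06,-0.02,1.37,0,0,0]]]'

```text
time: 10.42
position: [0.4281, 0.2109, 0.1904]
tool_rot: [0.565, 0.825, 0.001, 0.001]
ft_force: [0.5, 0.4, -0.3]
grip_width: 0.0568
grip_force: 0.0
```

```bash
python3 - <<'E'
from h import *
go(.4274,.2112,.190,21)
E
```

```text
row [0.014, -0.012, 0.01] [0.002, 0.0, 0.002] | t 10.43 pos [0.4281 0.2109 0.1904] yaw 21.1 q [ 0.22  0.72  1.95 -0.    0.47 -0.15] w 0.0568 g 0.0
```

Well aligned; close, then lift.

move_arm --commands '[[[0,0,0,0,0,0],[0,0,0,0,0,0],[0,0,0,0,0,0],[0,0,0,0,0,0],[0,0,0,0,0,0]]]' --claw 0.9 --squeeze 15

```text
time: 11.05
position: [0.4277, 0.2108, 0.1896]
tool_rot: [0.565, 0.825, 0.0, 0.0]
ft_force: [-0.2, -0.5, -0.5]
grip_width: 0.0217
grip_force: 15.0
```

```bash
python3 - <<'E'
from h import *
go(.4274,.2112,.190,21)
go(.523,-.30,.36,2.6)
E
```

```text
row [0.011, -0.004, -0.011] [0.0, -0.0, 0.002] | t 11.05 pos [0.4277 0.2108 0.1896] yaw 21.1 q [ 0.22  0.73  1.95  0.    0.46 -0.15] w 0.0217 g 15.0
row [-12.77, -2.384, -4.261] [0.0, -0.0, 0.324] | t 11.05 pos [0.4277 0.2108 0.1896] yaw 21.1 q [ 0.22  0.73  1.95  0.    0.46 -0.15] w 0.0217 g 15.0
```

move_arm --commands '[[[0,0,-1.4,0,0,0],[0,0,-2.8,0,0,0],[-0.8,-0.15,-4,0,0,0.03],[-2.2,-0.41,-4.26,0,0,0.06],[-3.7,-0.69,-4.26,0,0,0.1],[-5.2,-0.97,-4.26,0,0,0.15],[-6.7,-1.25,-4.26,0,0,0.2],[-8.2,-1.53,-4.26,0,0,0.25],[-9.7,-1.81,-4.26,0,0,0.3],[-11.2,-2.09,-4.26,0,0,0.324],[-12.77,-2.38,-4.26,0,0,0.324],[-12.77,-2.38,-4.26,0,0,0.324]]]'

```text
time: 12.55
position: [0.5235, -0.3047, 0.3597]
tool_rot: [0.693, 0.721, -0.0, 0.002]
ft_force: [0.1, 0.4, -0.8]
grip_width: 0.0219
grip_force: 15.0
```

```bash
python3 - <<'E'
from h import *
go(.5240,-.3852,.1978,2.6)
E
```

```text
row [-1.999, -0.076, 4.053] [0.002, 0.003, -0.005] | t 12.55 pos [ 0.5235 -0.3047  0.3597] yaw 2.3 q [-0.71  0.55  1.53 -0.    1.06 -0.75] w 0.0219 g 15.0
```

move_arm --commands '[[[-1,-0.04,0.2,0,0,0],[-2,-0.07,0.8,0,0,0],[-2,-0.07,2,0,0,0],[-2,-0.07,3,0,0,0],[-2,-0.07,3.5,0,0,0],[-2,-0.07,3.6,0,0,0],[-2,-0.07,3.6,0,0,0]]]'

```text
time: 13.42
position: [0.5245, -0.38, 0.217]
tool_rot: [0.691, 0.723, -0.0, 0.001]
ft_force: [-0.4, 0.2, 0.1]
grip_width: 0.022
grip_force: 15.0
```

```bash
python3 - <<'E'
from h import *
go(.5240,-.3852,.1978,2.6)
E
```

```text
row [-0.13, -0.018, 0.48] [0.001, 0.001, 0.0] | t 13.43 pos [ 0.5245 -0.38    0.217 ] yaw 2.6 q [-0.8   0.8   1.5   0.    0.84 -0.84] w 0.022 g 15.0
```

move_arm --commands '[[[-0.13,-0.02,0.1,0,0,0],[-0.13,-0.02,0.3,0,0,0],[-0.13,-0.02,0.46,0,0,0],[-0.13,-0.02,0.48,0,0,0],[-0.13,-0.02,0.48,0,0,0]]]'

```text
time: 14.05
position: [0.5234, -0.3853, 0.1971]
tool_rot: [0.691, 0.723, -0.0, 0.0]
ft_force: [-0.4, -0.3, 3.8]
grip_width: 0.0219
grip_force: 15.0
```

move_arm --commands '[[[0,0,0,0,0,0],[0,0,0,0,0,0],[0,0,0,0,0,0],[0,0,-0.6,0,0,0],[0,0,-1.5,0,0,0],[0,0,-3,0,0,0],[-0.6,0.6,-4.2,0,0,0],[-1,1,-4.8,0,0,0],[-1,1,-4.8,0,0,0]]]' --claw 0.1

```text
time: 15.18
position: [0.566, -0.4244, 0.3912]
tool_rot: [0.691, 0.723, -0.0, 0.003]
ft_force: [-0.7, 0.9, -0.4]
grip_width: 0.0388
grip_force: 0.0
```

```bash
python3 - <<'E'
from h import *
d=snap('wrist'); px=d['pixels'];W=cloud(d)
u,v=map(int,proj(d,(.5240,-.3852,.04))); print(u,v)
reg=W[v-40:v+40,u-40:u+40]
for lo,hi in((.022,.033),(.038,.05)):
    q=reg[(reg[...,2]>lo)&(reg[...,2]<hi)]
    if len(q)>5: print(lo,len(q),q.mean(0).round(4),cv2.minAreaRect(q[:,:2].astype(np.float32)))
g=px[max(v-70,0):v+60,u-130:u+70];cv2.imwrite('pics/cl2.png',cv2.resize(g,None,fx=3,fy=3,interpolation=cv2.INTER_CUBIC))
go(.4254,.114,.39,10)
E
```

```text
265 171
0.022 236 [ 0.5235 -0.3925  0.0286] ((0.5226101875305176, -0.38980594277381897), (0.021450618281960487, 0.015133731067180634), 2.6451218128204346)
0.038 179 [ 0.5224 -0.3855  0.0429] ((0.5221761465072632, -0.38542160391807556), (0.017996732145547867, 0.006495952140539885), 2.6148698329925537)
row [13.573, -2.881, -0.035] [0.0, 0.0, -0.129] | t 15.22 pos [ 0.565  -0.4232  0.3886] yaw 2.6 q [-0.8   0.66  1.22 -0.    1.26 -0.85] w 0.0393 g 0.0
```

View pics/cl2.png

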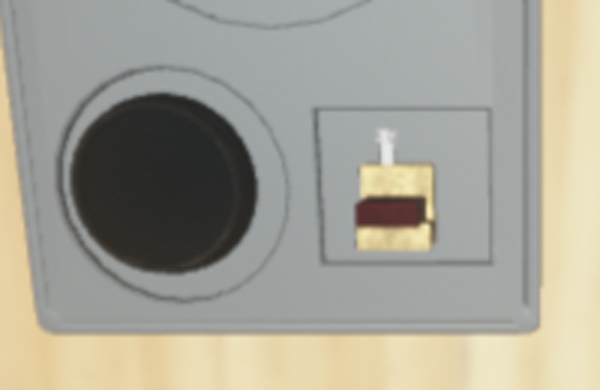

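The crop shows the clamp upright in the rectangular well and clear of its walls, with the loupe in the round well. Next is the tin: I'll fly to a viewing pose.

```bash
python3 - <<'E'
from h import *
go(.44,.03,.39,10)
E
```

```text
row [11.459, -2.611, -0.035] [0.0, 0.0, -0.129] | t 15.22 pos [ 0.565  -0.4232  0.3886] yaw 2.6 q [-0.8   0.66  1.22 -0.    1.26 -0.85] w 0.0393 g 0.0
```

move_arm --commands '[[[1.4,-0.3,0,0,0,0],[2.8,-0.6,0,0,0,0],[4.2,-1,0,0,0,-0.03],[5.6,-1.3,0,0,0,-0.05],[7,-1.6,0,0,0,-0.08],[8.4,-1.9,0,0,0,-0.1],[9.8,-2.2,0,0,0,-0.13],[11,-2.5,0,0,0,-0.13],[11.46,-2.61,0,0,0,-0.13],[11.46,-2.61,0,0,0,-0.13],[11.46,-2.61,0,0,0,-0.13]]]' --claw -1

```text
time: 16.6
position: [0.4398, 0.0295, 0.3879]
tool_rot: [0.643, 0.766, -0.001, -0.001]
ft_force: [0.8, -0.6, -0.3]
grip_width: 0.087
grip_force: 0.0
```

```bash
python3 - <<'E'
from h import *
d=snap('wrist'); px=d['pixels']; cv2.imwrite('pics/w4.png',px)
print(proj(d,(.425,.114,.015)),proj(d,(.559,.007,.015)))
go(.425,.114,.1895,10)
E
```

```text
(np.float64(315.98613223748043), np.float64(119.85614085924814)) (np.float64(432.68087374965825), np.float64(259.30572340633876))
row [2.153, 0.001, 4.966] [-0.001, -0.0, -0.0] | t 16.65 pos [0.4401 0.0292 0.3881] yaw 10.0 q [-0.19  0.31  1.89 -0.    0.94 -0.36] w 0.0873 g 0.0
```

View pics/w4.png

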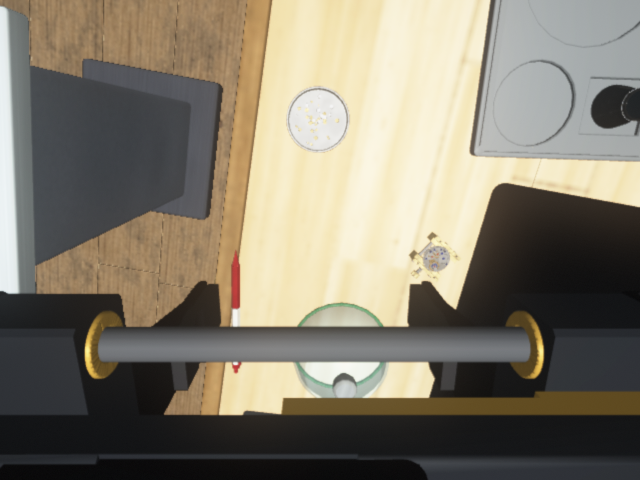

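The wrist view shows the tin at (318,119), the holder at (436,257), the dome at (340,350), and tray 2's corner with its empty round well at (533,102).

```bash
python3 - <<'E'
from h import *
d=load('wrist'); px=d['pixels'];hsv=cv2.cvtColor(px,cv2.COLOR_BGR2HSV)
k=np.zeros(px.shape[:2],np.uint8);cv2.circle(k,(318,119),45,1,-1)
m=cv2.morphologyEx(((hsv[...,1]<40)&(k>0)).astype(np.uint8),cv2.MORPH_CLOSE,np.ones((5,5)))
P,c=blob(d,m,.015,(318,119)); print('tin',circ(P),cv2.minEnclosingCircle(c))
W=cloud(d)[215:295,395:475]
for lo,hi in((.005,.011),(.011,.0155),(.0165,.024)):
    q=W[(W[...,2]>lo)&(W[...,2]<hi)]; print(lo,len(q),q.mean(0).round(4),cv2.minAreaRect(q[:,:2].astype(np.float32)))
cv2.imwrite('pics/ho.png',cv2.resize(px[215:295,395:475],None,fx=7,fy=7,interpolation=cv2.INTER_CUBIC))
z=W[...,2]; cv2.imwrite('pics/hoz.png',cv2.resize(np.clip(z*12000,0,255).astype(np.uint8),None,fx=7,fy=7,interpolation=0))
E
```

```text
tin (array([0.4264, 0.1144, 0.0545]), array([0.4264, 0.1145, 0.056 ])) ((318.5, 119.0), 33.109764099121094)
0.005 151 [0.5502 0.0051 0.0084] ((0.553658664226532, 0.006816277280449867), (0.04692469537258148, 0.02780994214117527), 75.78487396240234)
0.011 335 [0.5598 0.0078 0.0141] ((0.5588898062705994, 0.0033659450709819794), (0.044202014803886414, 0.03509710356593132), 57.77830505371094)
0.0165 444 [0.5619 0.0097 0.0175] ((0.5613428950309753, 0.008405480533838272), (0.03257814794778824, 0.033272307366132736), 58.26848220825195)<stdin>:10: RuntimeWarning: invalid value encountered in cast
```

View pics/ho.png

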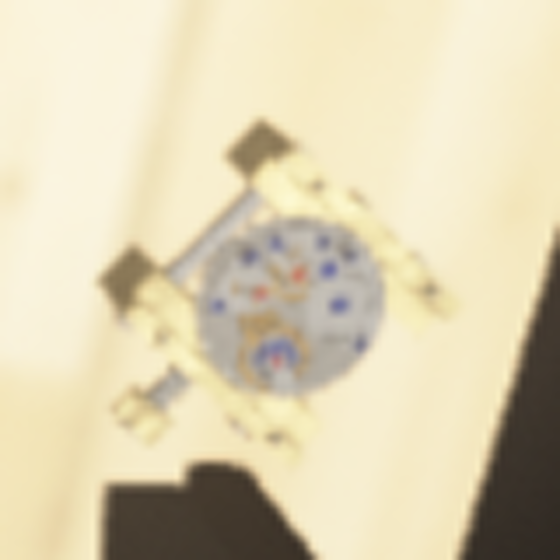

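The holder crop shows its screw head at lower left (140,415), so its +x points to the upper right; that gives local x at about 58° and origin about (0.559,0.004). First the tin, at (0.4264,0.1145).

```bash
python3 - <<'E'
from h import *
go(.4264,.1145,.1888,10)
E
```

```text
row [2.16, 0.038, 4.984] [-0.001, -0.0, -0.0] | t 16.65 pos [0.4401 0.0292 0.3881] yaw 10.0 q [-0.19  0.31  1.89 -0.    0.94 -0.36] w 0.0873 g 0.0
```

move_arm --commands '[[[1.2,0.02,0.8,0,0,0],[2.16,0.04,1.6,0,0,0],[2.16,0.04,3,0,0,0],[2.16,0.04,4,0,0,0],[2.16,0.04,4.6,0,0,0],[2.16,0.04,4.9,0,0,0],[2.16,0.04,4.98,0,0,0],[2.16,0.04,4.98,0,0,0],[2.16,0.04,4.98,0,0,0]]]'

```text
time: 17.77
position: [0.4271, 0.1152, 0.1904]
tool_rot: [0.643, 0.766, 0.001, 0.001]
ft_force: [0.1, -0.0, -0.4]
grip_width: 0.087
grip_force: 0.0
```

```bash
python3 - <<'E'
from h import *
go(.4264,.1145,.1888,10)
E
```

```text
row [-0.013, -0.02, 0.04] [0.002, 0.0, 0.0] | t 17.77 pos [0.4271 0.1152 0.1904] yaw 10.0 q [ 0.01  0.71  2.04 -0.    0.39 -0.17] w 0.087 g 0.0
```

move_arm --commands '[[[0,0,0.03,0,0,0],[0,0,0.03,0,0,0],[0,0,0.03,0,0,0],[0,0,0.03,0,0,0],[0,0,0.03,0,0,0],[0,0,0.03,0,0,0]]]' --claw 0.6 --squeeze 15

```text
time: 18.52
position: [0.4268, 0.1153, 0.1884]
tool_rot: [0.643, 0.766, 0.0, 0.0]
ft_force: [-0.1, 0.0, 1.4]
grip_width: 0.0537
grip_force: 15.0
```

```bash
python3 - <<'E'
from h import *
go(.54,.13,.39,60)
E
```

```text
row [-0.13, 2.852, -5.04] [0.0, 0.0, -0.872] | t 18.52 pos [0.4268 0.1153 0.1884] yaw 10.0 q [ 0.01  0.72  2.04  0.    0.39 -0.17] w 0.0537 g 15.0
```

```bash
python3 - <<'E'
from h import *
go(.62,.13,.41,10)
E
```

```text
row [-0.478, 4.822, -5.54] [0.0, -0.0, 0.0] | t 18.52 pos [0.4268 0.1153 0.1884] yaw 10.0 q [ 0.01  0.72  2.04  0.    0.39 -0.17] w 0.0537 g 15.0
```

move_arm --commands '[[[0,0,-1.3,0,0,0],[0,0,-2.6,0,0,0],[-0.1,0.9,-3.6,0,0,0],[-0.2,2,-4.5,0,0,0],[-0.3,3.2,-5.3,0,0,0],[-0.48,4.4,-5.54,0,0,0],[-0.48,4.82,-5.54,0,0,0],[-0.48,4.82,-5.54,0,0,0],[-0.48,4.82,-5.54,0,0,0],[-0.48,4.82,-5.54,0,0,0]]]'

```text
time: 19.77
position: [0.6189, 0.1299, 0.4096]
tool_rot: [0.643, 0.766, -0.001, -0.001]
ft_force: [-0.1, 0.2, -0.7]
grip_width: 0.054
grip_force: 14.9
```

```bash
python3 - <<'E'
from h import *
d=snap('wrist'); px=d['pixels']; cv2.imwrite('pics/w5.png',px)
print(get_obs()['position'],get_obs()['grip_width'])
E
```

```text
[0.61903343 0.12989734 0.40977952] 0.05378055117733799
```

View pics/w5.png

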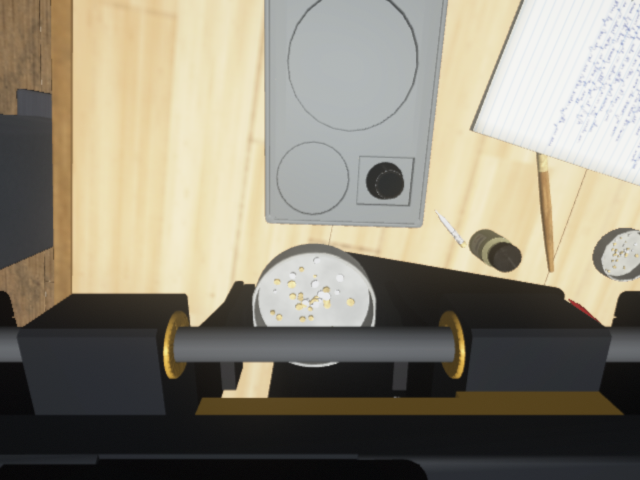

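Tray 2 is clearly visible: its sides at columns 267 and 425–445, its near edge at row 223, the round well at (313,177), the large seat at (352,62), and the eyeglass at (384,181). The tin is held level at (314,300).

```bash
python3 - <<'E'
from h import *
d=load('wrist')
L=edge(d,[(267,v) for v in range(15,205,8)],half=9);Rr=edge(d,[(int(445-(v-10)*.107),v) for v in range(15,205,8)],half=9)
B=edge(d,[(u,int(222+(u-270)*.027)) for u in range(280,410,6)],vert=False,half=9)
for n,e in zip('LRB',(L,Rr,B)): print(n,e[0].round(4),np.degrees(np.arctan2(e[1][1],e[1][0])).round(2),e[2].round(4))
yv=L[1]*np.sign(L[1][1])+Rr[1]*np.sign(Rr[1][1]); yv/=np.linalg.norm(yv); xv=np.array([yv[1],-yv[0]])
print('wid',(Rr[0]-L[0])@xv)
X=((Rr[0]+L[0])/2)@xv; Y=B[0]@yv+.1105; O=X*xv+Y*yv
print('origin',O,'yaw',np.degrees(np.arctan2(yv[1],yv[0]))-90)
for n,a,b,px in(('well',-.033,-.065,(313,177)),('seat',0,.0405,(352,62)),('rect',.038,-.065,0)):
    print(n,O+a*xv+b*yv, onz(d,*px,.012) if px else '')
w=O-.033*xv-.065*yv
go(*w,.1975,60)
E
```

```text
L [0.5569 0.2044] -81.77 0.0004
R [0.7114 0.2438] -81.75 0.0002
B [0.6494 0.1204] 8.21 0.0003
wid 0.15850502
origin [0.6333599  0.22969577] yaw 8.244797
well [0.6100222  0.16063529] [0.61056367 0.16224875 0.012     ]
seat [0.6275521  0.26977718] [0.62724527 0.26968763 0.012     ]
rect [0.6802884 0.1708169] 
row [0.795, -0.081, 5.307] [-0.001, -0.001, -0.872] | t 19.82 pos [0.619  0.1299 0.4098] yaw 10.0 q [ 0.03  0.53  1.41 -0.    1.2  -0.14] w 0.0538 g 14.9
```

move_arm --commands '[[[0.4,-0.04,0,0,0,-0.17],[0.8,-0.08,0.4,0,0,-0.34],[0.8,-0.08,1,0,0,-0.51],[0.8,-0.08,2,0,0,-0.68],[0.8,-0.08,3.2,0,0,-0.85],[0.8,-0.08,4.2,0,0,-0.87],[0.8,-0.08,4.8,0,0,-0.87],[0.8,-0.08,4.8,0,0,-0.87],[0.8,-0.08,4.8,0,0,-0.87]]]'

```text
time: 20.95
position: [0.6116, 0.1609, 0.2191]
tool_rot: [0.26, 0.966, 0.0, 0.001]
ft_force: [-0.1, -0.3, -0.9]
grip_width: 0.0542
grip_force: 14.9
```

```bash
python3 - <<'E'
from h import *
go(.6102,.1612,.1968,60)
E
```

```text
row [0.035, -0.013, 0.557] [0.001, 0.002, -0.002] | t 20.95 pos [0.6116 0.1609 0.2191] yaw 59.9 q [ 0.08  0.78  1.54 -0.    0.82 -0.96] w 0.0542 g 14.9
```

move_arm --commands '[[[0.03,-0.01,0.2,0,0,0],[0.03,-0.01,0.4,0,0,0],[0.03,-0.01,0.54,0,0,0],[0.03,-0.01,0.55,0,0,0],[0.03,-0.01,0.55,0,0,0]]]'

```text
time: 21.58
position: [0.6099, 0.1611, 0.1961]
tool_rot: [0.26, 0.966, -0.0, -0.0]
ft_force: [-0.7, -0.2, 3.6]
grip_width: 0.0537
grip_force: 15.1
```

move_arm --commands '[[[0,0,0,0,0,0],[0,0,0,0,0,0],[0,0,0,0,0,0],[0,0,0,0,0,0],[0,0,-1,0,0,0],[0,0,-2.4,0,0,0],[0,0,-3.8,0,0,0],[0,0,-4.6,0,0,0],[0,0,-4.6,0,0,0]]]' --claw -0.8

```text
time: 22.7
position: [0.6107, 0.1612, 0.3834]
tool_rot: [0.26, 0.966, 0.001, 0.004]
ft_force: [-0.5, 0.8, 0.4]
grip_width: 0.0783
grip_force: 0.0
```

```bash
python3 - <<'E'
from h import *
go(.60,-.05,.36,-32)
go(.60,-.05,.36,10)
E
```

```text
row [-2.415, -4.705, 0.579] [-0.001, 0.008, -1.538] | t 22.7 pos [0.6107 0.1612 0.3834] yaw 59.9 q [ 0.08  0.56  1.44  0.    1.14 -0.96] w 0.0783 g 0.0
row [-2.415, -4.705, 0.579] [0.007, 0.004, 0.871] | t 22.7 pos [0.6107 0.1612 0.3834] yaw 59.9 q [ 0.08  0.56  1.44  0.    1.14 -0.96] w 0.0783 g 0.0
```

move_arm --commands '[[[-0.1,-0.7,0.1,0,0,0.17],[-0.2,-1.4,0.2,0,0,0.35],[-0.3,-2.1,0.3,0,0,0.53],[-0.4,-2.8,0.4,0,0,0.71],[-0.5,-3.5,0.5,0,0,0.89],[-0.6,-4.2,0.58,0,0,1.07],[-0.7,-4.9,0.58,0,0,1.25],[-0.8,-5.5,0.58,0,0,1.43],[-0.8,-5.81,0.58,0,0,1.6],[-0.8,-5.81,0.58,0,0,1.6],[-0.8,-5.81,0.58,0,0,1.6],[-0.8,-5.81,0.58,0,0,1.6]]]'

```text
time: 24.2
position: [0.5211, -0.0554, 0.3564]
tool_rot: [0.873, 0.487, -0.0, -0.0]
ft_force: [0.5, 0.9, 0.3]
grip_width: 0.0779
grip_force: 0.0
```

```bash
python3 - <<'E'
from h import *
d=snap('wrist'); px=d['pixels']
u,v=map(int,proj(d,(.5587,.0036,.014))); print(u,v); W=cloud(d); a=W[v-60:v+60,u-60:u+60]
for lo,hi in((.004,.011),(.012,.0152),(.0165,.024)):
    q=a[(a[...,2]>lo)&(a[...,2]<hi)]; print(lo,len(q),q.mean(0).round(4),cv2.minAreaRect(q[:,:2].astype(np.float32)))
cv2.imwrite('pics/ho2.png',cv2.resize(px[max(v-60,0):v+60,u-60:u+60],None,fx=5,fy=5,interpolation=cv2.INTER_CUBIC))
print(max(v-60,0),u-60)
go(.5682,.0189,.1865,-32)
E
```

```text
315 138
0.004 156 [ 0.5566 -0.0022  0.0082] ((0.5807675123214722, 0.010415194556117058), (0.08203515410423279, 0.03870551288127899), 13.196806907653809)
0.012 445 [0.5614 0.0077 0.0141] ((0.5588626265525818, 0.0029151830822229385), (0.04019163176417351, 0.034167733043432236), 60.994232177734375)
0.0165 668 [0.5623 0.0094 0.0175] ((0.5615299940109253, 0.00825471244752407), (0.03228433057665825, 0.033149611204862595), 58.37413024902344)
78 255
row [2.198, 0.027, 4.251] [-0.0, -0.0, 0.005] | t 24.25 pos [ 0.5212 -0.0554  0.3565] yaw -31.7 q [-0.32  0.46  1.73  0.    0.95  0.23] w 0.0782 g 0.0
```

View pics/ho2.png

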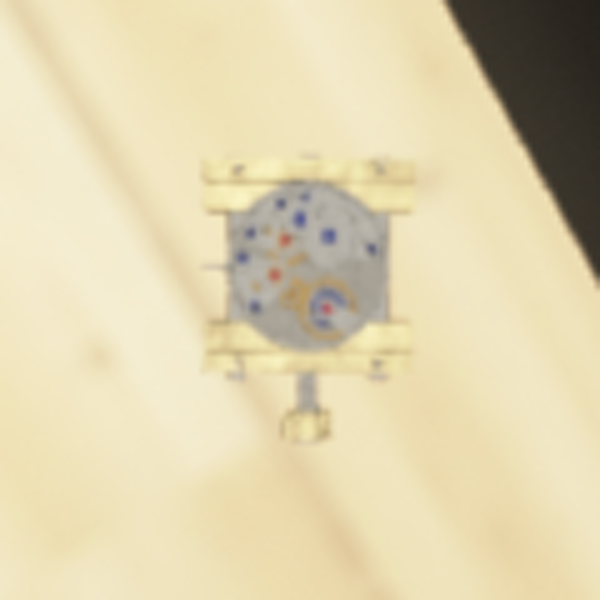

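The holder crop is square to the camera: upper jaw (x +18) at crop (308,185), lower jaw at (308,346), and the screw head at (305,428).

```bash
python3 - <<'E'
from h import *
d=load('wrist')
for u,v in((308,185),(308,346),(203,185),(413,185),(308,160),(308,210),(308,370)): print((u,v),onz(d,255+u/5,78+v/5,.014).round(4))
E
```

```text
(308, 185) [0.5685 0.0186 0.014 ]
(308, 346) [ 0.5555 -0.0026  0.014 ]
(203, 185) [0.5542 0.0274 0.014 ]
(413, 185) [0.5828 0.0098 0.014 ]
(308, 160) [0.5705 0.0219 0.014 ]
(308, 210) [0.5665 0.0154 0.014 ]
(308, 370) [ 0.5535 -0.0059  0.014 ]
```

move_arm --commands '[[[1.2,0.02,0.4,0,0,0],[2.2,0.03,1.2,0,0,0],[2.2,0.03,2.6,0,0,0],[2.2,0.03,3.4,0,0,0],[2.2,0.03,3.8,0,0,0],[2.2,0.03,3.8,0,0,0],[2.2,0.03,3.8,0,0,0]]]' --claw -0.4

```text
time: 25.12
position: [0.5691, 0.0181, 0.206]
tool_rot: [0.874, 0.486, 0.001, 0.001]
ft_force: [0.3, 0.2, 0.4]
grip_width: 0.0611
grip_force: 0.0
```

```bash
python3 - <<'E'
from h import *
go(.5685,.0186,.1855,-31.5)
E
```

```text
row [0.003, -0.021, 0.513] [0.002, -0.001, -0.005] | t 25.12 pos [0.5691 0.0181 0.206 ] yaw -31.8 q [-0.16  0.75  1.71  0.    0.68  0.39] w 0.0611 g 0.0
```

move_arm --commands '[[[0,-0.02,0.2,0,0,0],[0,-0.02,0.4,0,0,0],[0,-0.02,0.51,0,0,0],[0,-0.02,0.51,0,0,0],[0,-0.02,0.51,0,0,0]]]'

```text
time: 25.75
position: [0.5677, 0.0186, 0.1846]
tool_rot: [0.874, 0.486, -0.0, -0.0]
ft_force: [-0.9, -0.3, 4.2]
grip_width: 0.061
grip_force: 1.9
```

move_arm --commands '[[[0,0,0,0,0,0],[0,0,0,0,0,0],[0,0,0,0,0,0],[0,0,0,0,0,0],[0,0,0,0,0,0]]]' --claw 0.7 --squeeze 30

```text
time: 26.38
position: [0.5675, 0.0187, 0.1841]
tool_rot: [0.874, 0.486, -0.0, -0.0]
ft_force: [0.2, 0.1, -2.0]
grip_width: 0.033
grip_force: 30.0
```

move_arm --commands '[[[0,0,-0.3,0,0,0],[0,0,-0.7,0,0,0],[0,0,-0.7,0,0,0]]]'

```text
time: 26.75
position: [0.5684, 0.0186, 0.2143]
tool_rot: [0.874, 0.486, 0.002, 0.001]
ft_force: [-0.0, -0.6, -1.7]
grip_width: 0.0333
grip_force: 30.0
```

```bash
python3 - <<'E'
from h import *
d=snap('wrist');px=d['pixels'];print(get_obs()['ft_force'],get_obs()['moment'])
cv2.imwrite('pics/ho3.png',px[200:400,200:440])
go(.5685,.0186,.1855,-31.5)
go(.605,.24,.36,-31.5)
E
```

```text
[-0.5191647  -0.13718928 -1.54683331] [-0.04308546  0.12604954  0.00940374]
row [0.005, 0.006, 0.704] [0.002, -0.001, -0.005] | t 26.8 pos [0.5681 0.0186 0.2136] yaw -31.8 q [-0.16  0.73  1.71 -0.    0.69  0.39] w 0.0336 g 30.0
row [5.194, -2.124, -3.659] [0.002, -0.001, -0.005] | t 26.8 pos [0.5681 0.0186 0.2136] yaw -31.8 q [-0.16  0.73  1.71 -0.    0.69  0.39] w 0.0336 g 30.0
```

View pics/ho3.png

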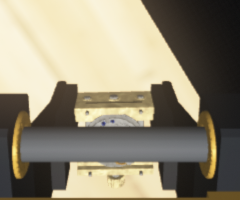

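The crop shows the holder in the fingers, gripped at its far jaw and roughly level. I'll check the tilt by depth.

```bash
python3 - <<'E'
from h import *
d=load('wrist');W=cloud(d)
M=R.from_quat(get_obs()['tool_rot']);p=get_obs()['position']
a=(W.reshape(-1,3)-p)@M.as_matrix()   # tool frame
k=(np.abs(a[:,1])<.016)&(a[:,0]>-.045)&(a[:,0]<.012)&(W.reshape(-1,3)[:,2]>.03)&(W.reshape(-1,3)[:,2]<.07)
q=a[k]; z=W.reshape(-1,3)[k,2]
for lo in np.arange(-.045,.012,.004):
    s=(q[:,0]>lo)&(q[:,0]<lo+.004)
    if s.sum()>3: print(round(lo+.002,3),s.sum(),np.percentile(z[s],[10,50,90]).round(4))
E
```

```text
-0.039 78 [0.0381 0.0402 0.0411]
-0.035 135 [0.0376 0.0396 0.0411]
-0.027 570 [0.0448 0.0468 0.0477]
-0.023 322 [0.0441 0.0457 0.0473]
-0.007 54 [0.0378 0.0384 0.0392]
-0.003 498 [0.0438 0.0462 0.0483]
0.001 489 [0.0443 0.0467 0.0479]
0.005 1440 [0.0328 0.0415 0.0475]
```

```bash
python3 - <<'E'
from h import *
go(.6367,.2846,.1922,-31.8)
E
```

```text
row [6.556, -2.048, 0.538] [0.002, -0.001, 0.0] | t 26.8 pos [0.5681 0.0186 0.2136] yaw -31.8 q [-0.16  0.73  1.71 -0.    0.69  0.39] w 0.0336 g 30.0
```

move_arm --commands '[[[0,0,-1,0,0,0],[0.7,-0.2,-2,0,0,0],[1.8,-0.5,-2.3,0,0,0],[3,-0.9,-2.3,0,0,0],[4.2,-1.3,-2.3,0,0,0],[5.4,-1.7,-2.3,0,0,0],[6.3,-2,-2,0,0,0],[6.56,-2.05,-1.2,0,0,0],[6.56,-2.05,-0.5,0,0,0],[6.56,-2.05,0,0,0,0],[6.56,-2.05,0,0,0,0],[6.56,-2.05,0,0,0,0]]]'

```text
time: 28.3
position: [0.6369, 0.2847, 0.2133]
tool_rot: [0.874, 0.486, 0.001, 0.0]
ft_force: [0.4, 0.5, -0.5]
grip_width: 0.0333
grip_force: 30.0
```

```bash
python3 - <<'E'
from h import *
go(.6367,.2846,.1922,-31.8)
E
```

```text
row [-0.004, -0.004, 0.526] [0.001, -0.001, -0.0] | t 28.3 pos [0.6369 0.2847 0.2133] yaw -31.8 q [0.26 0.85 1.36 0.   0.93 0.82] w 0.0333 g 30.0
```

move_arm --commands '[[[0,0,0.2,0,0,0],[0,0,0.38,0,0,0],[0,0,0.5,0,0,0],[0,0,0.53,0,0,0],[0,0,0.53,0,0,0]]]'

```text
time: 28.92
position: [0.6362, 0.2848, 0.192]
tool_rot: [0.874, 0.486, -0.0, 0.0]
ft_force: [-2.7, -1.7, 4.6]
grip_width: 0.0331
grip_force: 30.0
```

move_arm --commands '[[[0,0,0,0,0,0],[0,0,0,0,0,0],[0,0,0,0,0,0],[0,0,-0.5,0,0,0],[0,0,-1.3,0,0,0],[0,0,-2.6,0,0,0],[-1,0,-4,0,0,0],[-2,0,-4.4,0,0,0],[-3,0,-4.4,0,0,0],[-3,0,-4.4,0,0,0],[-3,0,-4.4,0,0,0]]]' --claw -0.15

```text
time: 30.3
position: [0.5736, 0.1831, 0.3683]
tool_rot: [0.874, 0.486, 0.001, 0.0]
ft_force: [1.1, 0.3, -0.5]
grip_width: 0.0498
grip_force: 0.0
```

```bash
python3 - <<'E'
from h import *
d=snap('wrist');W=cloud(d);px=d['pixels'];cv2.imwrite('pics/w6.png',px)
u,v=map(int,proj(d,(.6275,.2697,.022)));print(u,v)
a=W[v-70:v+70,u-70:u+70]
for lo,hi in((.018,.0235),(.0245,.032)):
    q=a[(a[...,2]>lo)&(a[...,2]<hi)]; print(lo,len(q),q.mean(0).round(4),cv2.minAreaRect(q[:,:2].astype(np.float32)))
print('move ctr expected',.6275+.0055*.527,.2697+.0055*.85)
go(.52,-.05,.38,0)
E
```

```text
313 97
0.018 594 [0.6282 0.2733 0.0221] ((0.6261860728263855, 0.26967331767082214), (0.043842434883117676, 0.03365270793437958), 60.53453826904297)
0.0245 714 [0.6295 0.2754 0.0255] ((0.6293554306030273, 0.27447834610939026), (0.032548949122428894, 0.033539142459630966), 58.856056213378906)
move ctr expected 0.6303985 0.274375
row [-5.667, 1.932, -0.31] [0.002, -0.001, -0.555] | t 30.35 pos [0.5737 0.1834 0.3679] yaw -31.8 q [0.12 0.54 1.53 0.   1.07 0.68] w 0.0505 g 0.0
```

```bash
python3 - <<'E'
from h import *
go(.456,-.157,.40,-31.8)
d=load('wrist');W=cloud(d);u,v=map(int,proj(d,(.6102,.1612,.023)));print(u,v)
hsv=cv2.cvtColor(d['pixels'],cv2.COLOR_BGR2HSV)
a=W[v-60:v+60,u-60:u+60];k=(a[...,2]>.0165)&(a[...,2]<.028);q=a[k]
q=q[np.hypot(*(q[:,:2]-[.6102,.1612]).T)<.036];print(len(q),circ(q),cv2.minEnclosingCircle(q[:,:2].astype(np.float32)))
E
```

```text
row [-8.783, 1.982, -0.815] [0.001, -0.002, 0.0] | t 30.35 pos [0.5737 0.1834 0.3679] yaw -31.8 q [0.12 0.54 1.53 0.   1.07 0.68] w 0.0505 g 0.0
362 221
568 (array([0.6089, 0.1607, 0.0539]), array([0.6091, 0.1603, 0.0566])) ((0.6090506315231323, 0.16025763750076294), 0.028291521593928337)
```

Depth puts the tin in its well at (0.609,0.1605), 56 mm across, and the holder at the seat centre. On to the dome.

move_arm --commands '[[[-1.3,0.3,-0.2,0,0,0],[-2.6,0.6,-0.4,0,0,0],[-3.9,0.9,-0.6,0,0,0],[-5.2,1.2,-0.8,0,0,0],[-6.5,1.5,-0.8,0,0,0],[-7.8,1.8,-0.8,0,0,0],[-8.78,1.98,-0.8,0,0,0],[-8.78,1.98,-0.8,0,0,0],[-8.78,1.98,-0.8,0,0,0],[-8.78,1.98,-0.8,0,0,0]]]'

```text
time: 31.6
position: [0.4559, -0.1562, 0.3991]
tool_rot: [0.873, 0.487, 0.0, -0.0]
ft_force: [0.1, 0.7, 0.2]
grip_width: 0.0498
grip_force: 0.0
```

```bash
python3 - <<'E'
from h import *
d=snap('wrist');W=cloud(d);px=d['pixels'];hsv=cv2.cvtColor(px,cv2.COLOR_BGR2HSV);cv2.imwrite('pics/w7.png',px)
u,v=map(int,proj(d,(.488,-.106,.077)));print(u,v)
a=W[max(v-50,0):v+50,u-50:u+50].reshape(-1,3);q=a[(a[:,2]>.066)&(a[:,2]<.085)&(np.hypot(a[:,0]-.488,a[:,1]+.106)<.03)]
print('knob',len(q),q.mean(0),cv2.minEnclosingCircle(q[:,:2].astype(np.float32)))
g=((hsv[...,0]>40)&(hsv[...,0]<95)&(hsv[...,1]>60)).astype(np.uint8); g[280:]=0
vv,uu=np.nonzero(g);P=np.array([onz(d,x,y,.002) for x,y in zip(uu,vv)]);P=P[np.hypot(P[:,0]-.488,P[:,1]+.108)<.06];print('rim',len(P),circ(P))
t=load('top');hs=cv2.cvtColor(t['pixels'],cv2.COLOR_BGR2HSV);g=((hs[...,0]>40)&(hs[...,0]<95)&(hs[...,1]>60))
vv,uu=np.nonzero(g);P=np.array([onz(t,x,y,.002) for x,y in zip(uu,vv)]);P=P[np.hypot(P[:,0]-.488,P[:,1]+.108)<.06];print('rim top',len(P),circ(P))
E
```

```text
315 152
knob 612 [ 0.49067823 -0.1100272   0.07626141] ((0.490551233291626, -0.11015729606151581), 0.010983637534081936)
rim 685 (array([ 0.4909, -0.1104,  0.1009]), array([ 0.4909, -0.11  ,  0.1038]))
rim top 6 (array([ 0.4901, -0.1084,  0.101 ]), array([ 0.4924, -0.067 ,  0.0593]))
```

```bash
python3 - <<'E'
from h import *
go(.4907,-.1102,.243,-31.8)
E
```

```text
row [1.435, 0.139, 3.903] [-0.0, -0.0, 0.002] | t 31.65 pos [ 0.4559 -0.1562  0.3991] yaw -31.7 q [-0.56  0.34  1.79  0.    1.01 -0.01] w 0.0499 g 0.0
```

move_arm --commands '[[[0.8,0.07,0.4,0,0,0],[1.43,0.14,0.9,0,0,0],[1.43,0.14,2,0,0,0],[1.43,0.14,3,0,0,0],[1.43,0.14,3.4,0,0,0],[1.43,0.14,3.4,0,0,0],[1.43,0.14,3.4,0,0,0]]]'

```text
time: 32.52
position: [0.4908, -0.1114, 0.2638]
tool_rot: [0.874, 0.487, 0.0, 0.001]
ft_force: [0.0, 0.7, 0.5]
grip_width: 0.0495
grip_force: 0.0
```

```bash
python3 - <<'E'
from h import *
go(.4907,-.1102,.243,-31.8)
E
```

```text
row [0.024, -0.017, 0.519] [0.001, -0.0, 0.001] | t 32.52 pos [ 0.4908 -0.1114  0.2638] yaw -31.7 q [-0.45  0.59  1.86  0.    0.69  0.11] w 0.0495 g 0.0
```

move_arm --commands '[[[0.02,-0.02,0.2,0,0,0],[0.02,-0.02,0.4,0,0,0],[0.02,-0.02,0.51,0,0,0],[0.02,-0.02,0.52,0,0,0],[0.02,-0.02,0.52,0,0,0]]]'

```text
time: 33.15
position: [0.49, -0.1107, 0.2423]
tool_rot: [0.874, 0.486, -0.0, -0.0]
ft_force: [0.2, 0.2, -0.6]
grip_width: 0.0506
grip_force: 0.0
```

move_arm --commands '[[[0,0,0,0,0,0],[0,0,0,0,0,0],[0,0,0,0,0,0],[0,0,0,0,0,0],[0,0,0,0,0,0]]]' --claw 0.9 --squeeze 20

```text
time: 33.78
position: [0.4901, -0.1107, 0.2424]
tool_rot: [0.874, 0.486, 0.0, 0.0]
ft_force: [1.0, -0.9, 1.1]
grip_width: 0.0205
grip_force: 20.0
```

```bash
python3 - <<'E'
from h import *
go(.4907,-.1102,.243,-31.8)
go(.6272,.2697,.36,-31.8)
E
```

```text
row [0.018, 0.007, -0.014] [0.001, -0.0, 0.0] | t 33.77 pos [ 0.4901 -0.1107  0.2424] yaw -31.8 q [-0.44  0.63  1.87 -0.    0.64  0.11] w 0.0205 g 20.0
row [9.888, -2.096, -2.939] [0.001, -0.0, 0.0] | t 33.77 pos [ 0.4901 -0.1107  0.2424] yaw -31.8 q [-0.44  0.63  1.87 -0.    0.64  0.11] w 0.0205 g 20.0
```

move_arm --commands '[[[0,0,-0.4,0,0,0],[0,0,-1.2,0,0,0],[0,0,-2.2,0,0,0],[0.7,-0.15,-2.9,0,0,0],[1.8,-0.4,-2.94,0,0,0],[3,-0.64,-2.94,0,0,0],[4.2,-0.9,-2.94,0,0,0],[5.4,-1.15,-2.94,0,0,0],[6.6,-1.4,-2.94,0,0,0],[7.8,-1.66,-2.94,0,0,0],[8.8,-1.87,-2.94,0,0,0],[9.5,-2.02,-2.94,0,0,0]]]'

```text
time: 35.28
position: [0.6214, 0.2569, 0.359]
tool_rot: [0.873, 0.487, -0.001, -0.0]
ft_force: [-0.4, -0.7, -1.6]
grip_width: 0.0208
grip_force: 20.0
```

move_arm --commands '[[[0.2,-0.04,0,0,0,0],[0.38,-0.08,0,0,0,0],[0.38,-0.08,0,0,0,0],[0.38,-0.08,0,0,0,0]]]'

```text
time: 35.78
position: [0.6267, 0.2685, 0.36]
tool_rot: [0.874, 0.486, -0.0, 0.0]
ft_force: [-0.2, -0.8, -1.5]
grip_width: 0.0206
grip_force: 20.0
```

```bash
python3 - <<'E'
from h import *
d=snap('wrist');px=d['pixels'];hsv=cv2.cvtColor(px,cv2.COLOR_BGR2HSV);o=get_obs();p=o['position'];rz=p[2]-.2424+.002
g=((hsv[...,0]>40)&(hsv[...,0]<95)&(hsv[...,1]>60));vv,uu=np.nonzero(g)
P=np.array([onz(d,x,y,rz) for x,y in zip(uu,vv)]);P=P[np.hypot(P[:,0]-p[0],P[:,1]-p[1])<.065];print('rim',len(P),circ(P),rz,o['moment'])
go(.6270,.2697,.2504,-31.8)
E
```

```text
rim 1742 (array([0.6264, 0.2692, 0.1006]), array([0.6267, 0.2693, 0.1042])) 0.11963704670757463 [-0.13801637  0.11157626  0.01142874]
row [0.029, -0.01, 2.741] [-0.0, 0.001, -0.001] | t 35.83 pos [0.6268 0.2685 0.36  ] yaw -31.9 q [ 0.24  0.65  1.32 -0.    1.17  0.8 ] w 0.0203 g 20.0
```

move_arm --commands '[[[0.02,0.01,0.6,0,0,0],[0.02,0.01,1.2,0,0,0],[0.02,0.01,1.8,0,0,0],[0.02,0.01,2.2,0,0,0],[0.02,0.01,2.4,0,0,0],[0.02,0.01,2.4,0,0,0],[0.02,0.01,2.4,0,0,0]]]'

```text
time: 36.7
position: [0.628, 0.2701, 0.2649]
tool_rot: [0.874, 0.486, 0.001, 0.0]
ft_force: [0.5, -0.1, -1.7]
grip_width: 0.0207
grip_force: 20.0
```

```bash
python3 - <<'E'
from h import *
go(.6274,.2697,.2504,-31.8)
E
```

```text
row [-0.018, -0.008, 0.364] [0.001, -0.001, 0.0] | t 36.7 pos [0.628  0.2701 0.2649] yaw -31.8 q [ 0.24  0.77  1.38 -0.    0.99  0.8 ] w 0.0207 g 20.0
```

move_arm --commands '[[[-0.01,0,0.12,0,0,0],[-0.01,0,0.24,0,0,0],[-0.01,0,0.33,0,0,0],[-0.01,0,0.36,0,0,0],[-0.01,0,0.36,0,0,0]]]'

```text
time: 37.33
position: [0.6273, 0.2696, 0.2504]
tool_rot: [0.874, 0.486, -0.0, 0.0]
ft_force: [-2.0, -0.6, 4.4]
grip_width: 0.0207
grip_force: 20.0
```

move_arm --commands '[[[0,0,0,0,0,0],[0,0,0,0,0,0],[0,0,0,0,0,0],[0,0,0,0,0,0],[0,0,-0.5,0,0,0],[0,0,-1.3,0,0,0],[-0.5,0,-2.4,0,0,0],[-1.5,0,-3.4,0,0,0],[-2.5,0,-4.2,0,0,0],[-3,0,-4.2,0,0,0],[-3,0,-4.2,0,0,0]]]' --claw -0.2

```text
time: 38.7
position: [0.5635, 0.1668, 0.4196]
tool_rot: [0.874, 0.486, 0.001, 0.0]
ft_force: [0.1, -0.2, -0.4]
grip_width: 0.052
grip_force: 0.0
```

```bash
python3 - <<'E'
from h import *
d=snap('wrist');W=cloud(d);px=d['pixels'];hsv=cv2.cvtColor(px,cv2.COLOR_BGR2HSV);cv2.imwrite('pics/w8.png',px)
q=W.reshape(-1,3);q=q[(q[:,2]>.076)&(q[:,2]<.095)&(np.hypot(q[:,0]-.6274,q[:,1]-.2697)<.03)]
print('knob',len(q),q.mean(0),cv2.minEnclosingCircle(q[:,:2].astype(np.float32)))
g=((hsv[...,0]>40)&(hsv[...,0]<95)&(hsv[...,1]>60));vv,uu=np.nonzero(g)
P=np.array([onz(d,x,y,.01) for x,y in zip(uu,vv)]);P=P[np.hypot(P[:,0]-.6274,P[:,1]-.2697)<.065];print('rim',len(P),circ(P))
print(get_obs()['position'],get_obs()['grip_width'])
E
```

```text
knob 686 [0.62632065 0.26987982 0.08418709] ((0.6265848875045776, 0.2702237665653229), 0.010912569239735603)
rim 976 (array([0.627 , 0.2706, 0.1007]), array([0.6269, 0.2705, 0.104 ]))
[0.5641055  0.16749468 0.41892224] 0.05220562047047541
```

View pics/w8.png

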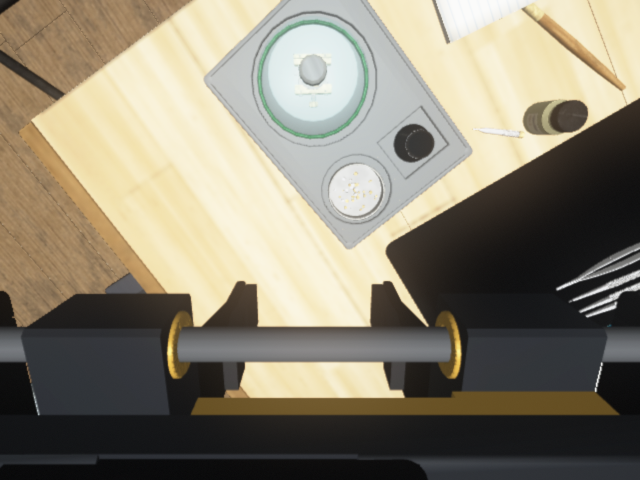

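Tray 2 is complete: the dome is seated over the holder at (313,75), the tin is in its round well at (356,190), and the eyeglass is untouched at (413,143). The arm is clear, so I'm handing in.

```bash
python3 -c "
from rig import *
print(hand_in())"
```

```text
the job is handed in; nothing more can be done
None
```

Both trays are made up as asked and handed in at about 39 s of arm time. Camera and depth checks put each part in its well and the dome down in its seat over the holder. The hand-in call gave no verdict.

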